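# Calibrate the bench scale: load its check weight and hold the recessed button

### The arm

A 7-joint arm with a two-finger parallel gripper is mounted at the origin on the work surface. World frame = base frame: x ahead of the robot, y to its left, z up, the work surface at z = 0. Lengths are in m, angles in rad, forces in N, time in s.
With the tool pointing down it reaches from about 0.425 to 0.875 m from the base axis. Payload 4.7 kg.
Tool frame: the origin (TCP) lies between the finger pads; the fingertips stand 14 mm ahead of it and the grasp point (between the pads) lies 5 mm behind it; z points along the fingers, x is the direction in which the jaws open and shut, and the axes are right-handed (so a half turn about z gives the same grasp; the last joint's range is limited). The gripper opens to 85 mm and grips with 20 to 120 N. Pads are 22 mm wide; open, the fingers measure 114 mm over their backs; the gripper's body (76 mm by 85 mm) begins 54 mm behind the grasp point. The pads swing forward as they close: fully open they stand 13 mm farther back than shut.
Start: joints at [1.302, 0.321, -0.07, 1.45, 0.023, 1.371, -0.057], TCP at [0.181, -0.624, 0.245] pointing down, gripper open.
Joint ranges: [-2.86, 2.86], [-0.3, 2.09], [-1.38, 1.24], [0.06, 2.45], [-1.56, 4.7], [0.09, 2.05], [-2.69, 2.69]. Speed limits (rad/s): [2.57, 2.57, 3.14, 3.14, 3.14, 3.14, 3.14].

### API

Orientations are given as a unit quaternion [w, x, y, z].
In Python, from workcell import arm gives the robot as it stands.
- The arm moves only by the shell command python3 -m jog 'ROWS' [FORCE]. ROWS is JSON, a list of rows, each an object of numbers: "hand": the finger opening in m, from 0 to 0.0854; "tx", "ty", "tz": the shift along the tool's x, y, z in m; "ax", "ay", "az": the turn, a rotation vector about the tool's x, y, z in rad. A call has 1 to 20 rows; each row shifts and turns the commanded pose from where the row before left it, along the tool's axes as they then stand; what a row does not reach is not made up. A row lasts 1/10 s, in which the tool goes at most 50 mm and 8.59 degrees, less where a joint would pass 70% of its speed; a pose out of reach is approached as far as the arm can. A call is refused whole if a number of a shift passes 0.05 or a number of a turn 0.15, either way. A call with a gripper value outside its range is refused whole. The fingers move at their own pace and stop on an object; FORCE is the grip in N (left out, the last holds). Time passes only in rows, so rows that do not move let the fingers close. It gives the time, the measured TCP pose, the force and the opening at its end, in the units of the state.
- arm.state(): the state, without advancing time (a new reading comes with each control period).
- arm.read_camera(name): name is "scene" or "side" or "wrist"; returns a dict with "pixels" (384x512x3 uint8, blue, green, red), "vertical_fov" (degrees; the focal length in pixels is half the picture's height over the tangent of half this angle, whatever the lens; pixels are square), "cx", "cy" (the principal point, pixels), "xyz" and "orientation" of the camera in the world. Camera axes: x right, y down, z forward; pixel columns grow to the right and rows downward; lengths in m; the calibration is good to about 2 mm. A picture is of the moment at which its call begins. There is no depth.
- arm.finish_job(): hands the job in, once; it reports no verdict.
The state is a dict: "t": time; "joint_positions": joint angles; "dq": joint speeds; "effort": joint torques, N m; "tcp_pos": TCP position; "tool_rot": TCP orientation; "ft_force": force on the tool from outside, world axes, zero at the start; "moment": the same for the moment, N m; "gripper_width": opening from 0.0 (shut) to 1.0 (fully open).
Only numpy, scipy, OpenCV 4.12 (cv2) and the standard library are available. Lean on these libraries where they do the work, as an engineer would, in place of code of your own. Each camera call takes 0.05 s, during which the arm holds its last target.

### The job

Calibrate the bench scale: take the middle one of the three steel check weights (the 200 g) from its wooden stand and set it down upright, without dropping it, inside the ring engraved at the centre of the pan, and let go of it. Only then draw the blunt plastic probe (the thickest, tallest tool, with the plain handle) out of the black tool stand, reach its tip down through the small round hole in the scale's front deck and press the recessed calibration button fully down. Finish while still gripping the probe and holding the button down, with the weight standing on the pan and everything else left where it was.

Things in the scene. Friction and masses are not known exactly. Their poses are not given: they have to be found in the camera images.
- scale: White bench scale, fixed to the table, 215 mm (its x) by 160 mm (its y). Origin: centre of its underside, on the table. Its +x points from the operator's deck (display, keys, hole) towards the round pan. The flat front deck is 40 mm high; the pan is centred 44 mm along +x.
- hole_mouth (a point): Centre of the mouth of the access hole in the deck's top face (40 mm above the table; 62 mm towards the front and 54 mm to the -y side of the scale's origin), ringed by a grey bezel. A round vertical hole 10 mm in diameter, with a 2 mm chamfer at the mouth; the button fills it 14 mm below the mouth.
- button_top (a point): Centre of the top of the calibration button, 8.6 mm in diameter, down in the hole, 14 mm below the deck when up.
- cal_button (a joint): How far the calibration button is pressed down: 0 up, 0.004 m fully down. Spring: 1.3 N to start it, 4.1 N fully down, then a hard stop; it springs back when released.
- pan_center (a point): Centre of the top face of the round steel pan, 116 mm in diameter, flat, no rim, 64 mm above the table when empty. A ring 52 mm in diameter is engraved round this point.
- pan (a joint): How far the sprung pan has sunk: 0 empty, about 0.0028 m under the 200 g weight alone, 0.006 m at its stop (700 N/m).
- weight_stand: Dark wooden stand, fixed, 180 mm (its x) by 62 by 14 mm high, with three round wells 6 mm deep (floor 8 mm above the table) along its x: the large weight's at -58 mm, the middle one's at 0, the small one's at +50 mm. Origin: centre of its underside.
- weight_200: The middle-sized steel check weight, 200 g: an upright cylinder 30 mm in diameter and 31 mm high, with a knob 18 mm in diameter on a short neck, 46 mm high in all. It stands in the middle well, its body showing 25 mm above the wood. Origin: centre of its underside; z up along its axis.
- weight_500: The large check weight, 500 g, 40 mm in diameter, 62 mm high; same form. Origin: centre of its underside. To be left alone.
- weight_100: The small check weight, 100 g, 24 mm in diameter, 36 mm high; same form. Origin: centre of its underside. To be left alone.
- tool_stand: Black tool stand, fixed, 118 mm (its x) by 46 by 55 mm high, with three holes 8 mm in diameter in a row along its x at -36, 0 and +36 mm, one tool standing upright in each. Origin: centre of its underside.
- probe: Blunt white plastic probe (weight about 40 g): a round-ended shank 4.4 mm in diameter and 48 mm long under a plain round handle 16 mm in diameter and 95 mm long; 143 mm in all. It stands upright in one of the tool stand's holes, its handle resting on the stand's top, so the handle reaches from 55 to 150 mm above the table. Origin: the end of the tip; z runs up along the shank to the handle.
- driver_a: Precision screwdriver with a slim aluminium handle 11 mm in diameter and a swivel cap, 114 mm long, in another hole of the tool stand (top 121 mm above the table). Origin: its tip. To be left alone.
- driver_b: The same screwdriver with a black handle, in the third hole. Origin: its tip. To be left alone.
- lens: Black camera lens standing upright, 64 mm in diameter, 68 mm high. Origin: centre of its underside. To be left alone.
- camera_body: Camera body without a lens, standing, about 50 by 124 by 94 mm high. Origin: centre of its underside. To be left alone.
- blower: Rubber dust blower standing upright, 58 mm in diameter, 123 mm high. Origin: centre of its underside. To be left alone.
- lens_cap: Lens cap lying flat, 58 mm in diameter, 8 mm high. Origin: centre of its underside. To be left alone.
There are look-alikes about, which are no part of the job. Leave any blue or purple look-alike of the probe alone. Leave any red look-alike of the weight_200 alone.

How it is judged:
By the outcome, as a careful person would: the job done as asked, in the order asked, and still so for the second after the job is handed in, while the arm keeps its last pose, push and grip.
It also fails if it takes over 64 s, if anything falls off the work surface, if the arm or the gripper's body presses on something with over 40 N, if the wrist force passes 120 N, or if a joint passes its speed limit or range.

## Working session

There is one attempt and no reset: what is moved stays moved. The work goes in short steps, Python scripts to look and compute and a shell command to move; the robot and the scene stay as the last step left them, time stands still between calls to the robot, and variables do not carry over. Pictures are saved under pics/ and viewed, and the job is handed in when it is done.

```bash
ls; mkdir -p pics; cat > h.py <<'E'
import numpy as np, cv2
from scipy.spatial.transform import Rotation as R
from workcell import arm
def rot(q): return R.from_quat([q[1],q[2],q[3],q[0]])
def shot(n,fn):
    c=arm.read_camera(n); cv2.imwrite(fn,c['pixels']); 
    np.savez(fn+'.npz',**{k:np.array(v) for k,v in c.items()}); return c
def load(fn):
    d=np.load(fn+'.npz'); return {k:d[k] for k in d}
def f(c): return c['pixels'].shape[0]/2/np.tan(np.radians(float(c['vertical_fov']))/2)
def ray(c,u,v):
    d=np.array([(u-c['cx'])/f(c),(v-c['cy'])/f(c),1]); return np.array(c['xyz']),rot(c['orientation']).apply(d)
def onplane(c,u,v,z):
    o,d=ray(c,u,v); return o+d*(z-o[2])/d[2]
def proj(c,p):
    q=rot(c['orientation']).inv().apply(np.array(p)-c['xyz']); return q[:2]/q[2]*f(c)+[c['cx'],c['cy']]
def tri(c1,p1,c2,p2):
    o1,d1=ray(c1,*p1);o2,d2=ray(c2,*p2)
    t=np.linalg.lstsq(np.c_[d1,-d2],o2-o1,rcond=None)[0]
    a=o1+t[0]*d1;b=o2+t[1]*d2; return (a+b)/2,np.linalg.norm(a-b)
E
python3 - <<'E'
from h import *
for n in ['scene','side','wrist']:
    c=shot(n,f'pics/{n}0.png'); print(n,c['xyz'],c['orientation'],c['vertical_fov'],c['cx'],c['cy'])
print(arm.state())
E
```

```text
pics
scene [1.19500698 0.32419883 0.62572263] [-0.2286215   0.47490865  0.76255372 -0.37510773] 57.71677954060987 255.45207170055642 191.45023634254875
side [ 0.32607764 -0.60198996  0.61523806] [-0.41078125  0.88598738 -0.19887509  0.08205984] 53.56907716201462 256.55163409425234 193.13914798185598
wrist [ 0.25611924 -0.60180297  0.37288287] [ 0.12296988  0.79025618 -0.59298082 -0.09352716] 63.028215704878434 261.02321822426774 190.16364670748797
{'t': 0.15, 'joint_positions': array([ 1.30211343,  0.32165613, -0.07009643,  1.45138629,  0.02258457,
        1.37078985, -0.05690356]), 'dq': array([ 4.70645185e-05, -1.06406016e-03,  1.52244779e-03, -4.27615521e-03,
       -5.67370620e-05,  1.57838932e-03,  5.79655275e-04]), 'effort': array([ 1.11208385e-03, -4.94095087e+01, -3.82295195e-01, -3.14686918e+01,
        1.28758640e-02,  8.26843141e-03,  4.36076357e-05]), 'tcp_pos': array([ 0.18123268, -0.62382867,  0.24447687]), 'tool_rot': array([-4.09084746e-04,  7.99704917e-01, -6.00392803e-01, -6.00318586e-04]), 'ft_force': array([-0.26909574, -0.57747076,  0.95752953]), 'moment': array([0.06380995, 0.01526082, 0.00108543]), 'gripper_width': 0.999053227872341}
```

View pics/scene0.png

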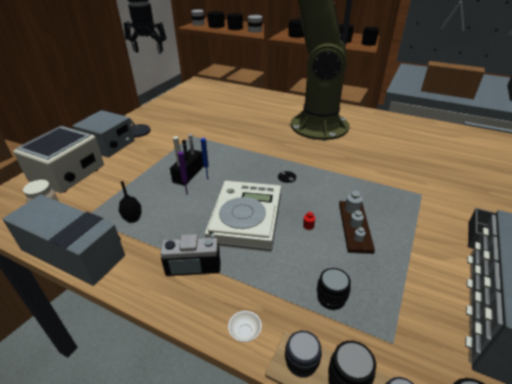

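View pics/side0.png

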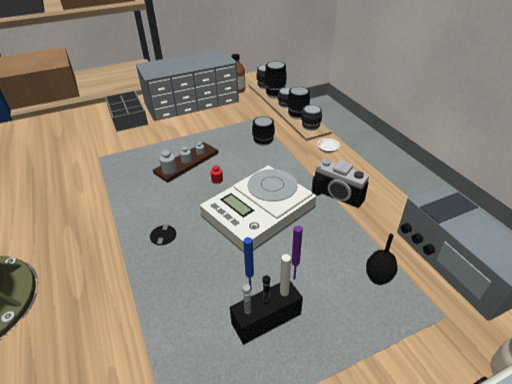

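View pics/wrist0.png

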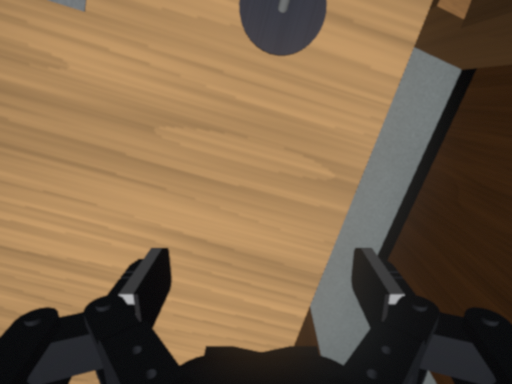

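Scene view: scale at (245,215), weight stand (356,225) with weights at (353,198), (357,215), (361,232), a red look-alike at (309,220), and the tool stand at (187,165). Side view: weights at (168,162), (185,155), (200,148), red look-alike (217,174), probe, white (286,275), blue (248,258) and purple (297,246) look-alikes, drivers (247,298) and (266,288). I'll crop closer.

```bash
python3 - <<'E'
from h import *
a=load('pics/side0.png')['pixels'];b=load('pics/scene0.png')['pixels']
def crop(im,x,y,w,h,s,fn): cv2.imwrite(fn,cv2.resize(im[y:y+h,x:x+w],None,fx=s,fy=s,interpolation=cv2.INTER_CUBIC))
crop(a,210,215,110,125,4,'pics/c_side_tools.png')
crop(a,145,135,180,115,4,'pics/c_side_scale.png')
crop(b,160,130,130,125,4.5,'pics/c_scene_l.png')
crop(b,290,180,100,80,6,'pics/c_scene_r.png')
E
```

```text
(no output)
```

View pics/c_side_tools.png

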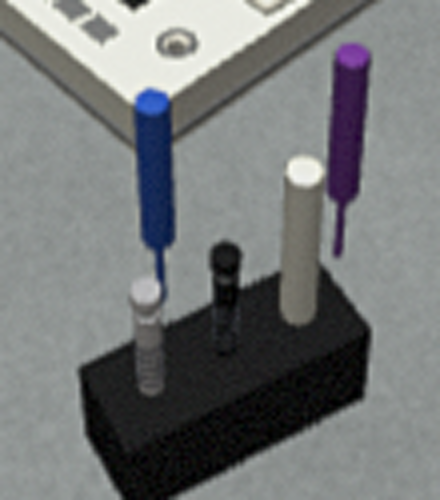

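View pics/c_side_scale.png

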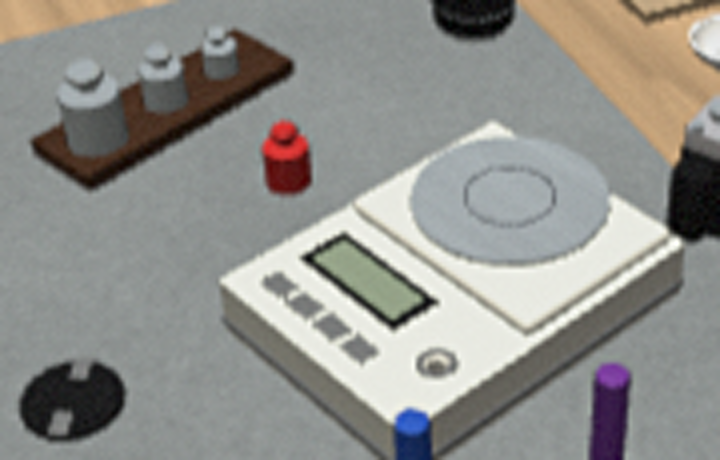

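View pics/c_scene_l.png

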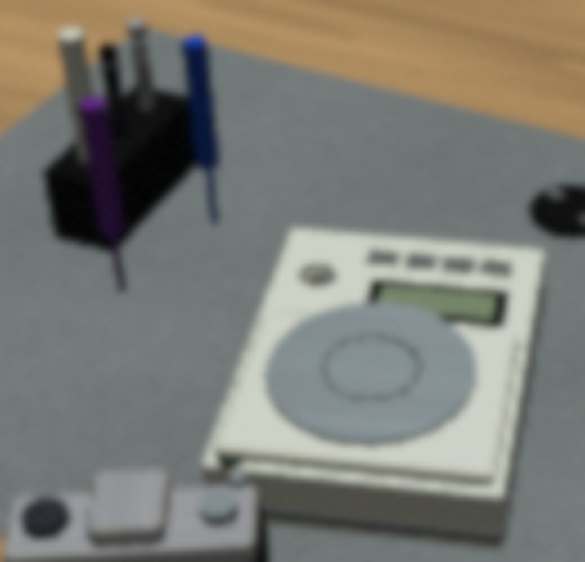

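View pics/c_scene_r.png

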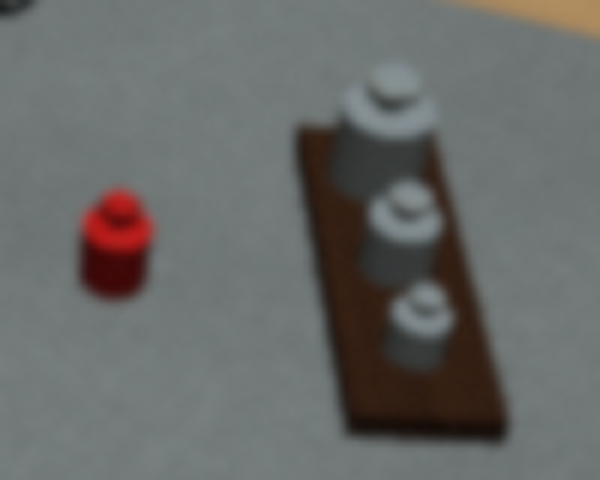

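```bash
python3 - <<'E'
from h import *
a=load('pics/side0.png');b=load('pics/scene0.png')
def P(x,y,ox,oy,s): return ((x+.5)/s-.5+ox,(y+.5)/s-.5+oy)
T=lambda x,y:P(x,y,210,215,4)
S=lambda x,y:P(x,y,145,135,4)
L=lambda x,y:P(x,y,160,130,4.5)
Rr=lambda x,y:P(x,y,290,180,6)
for n,p,q,z in [('probe top',T(305,171),L(71,36),.15),('blue top',T(153,102),L(196,43),.143),('purple top',T(353,53),L(93,104),.143),
 ('drvA top',T(146,290),L(137,24),.121),('drvB top',T(226,253),L(108,50),.121),
 ('hole',S(437,362),L(317,273),.04),('ring',S(510,196),L(371,367),.064),
 ('w200 top',S(159,49),Rr(412,192),.054),('w500top',S(85,70),Rr(396,78),.07),('w100top',S(217,33),Rr(430,293),.044),('red top',S(285,130),Rr(119,205),.046)]:
    print(n,*[np.round(v,4) for v in tri(a,p,b,q)],onplane(a,*p,z).round(4),onplane(b,*q,z).round(4))
E
```

```text
probe top [ 0.5243 -0.263   0.1477] 0.0006 [ 0.5236 -0.2649  0.15  ] [ 0.5273 -0.26    0.15  ]
blue top [ 0.4874 -0.1962  0.14  ] 0.0017 [ 0.4869 -0.1996  0.143 ] [ 0.4909 -0.1927  0.143 ]
purple top [ 0.5766 -0.2094  0.1415] 0.0009 [ 0.576  -0.2111  0.143 ] [ 0.5781 -0.2075  0.143 ]
drvA top [ 0.4523 -0.268   0.1193] 0.001 [ 0.4522 -0.2696  0.121 ] [ 0.4543 -0.2658  0.121 ]
drvB top [ 0.4884 -0.2654  0.1188] 0.0006 [ 0.4879 -0.2672  0.121 ] [ 0.4912 -0.2627  0.121 ]
hole [ 0.5501 -0.0789  0.0412] 0.0008 [ 0.5508 -0.0782  0.04  ] [ 0.5483 -0.0796  0.04  ]
ring [0.6347 0.0044 0.0634] 0.0009 [0.6346 0.0033 0.064 ] [0.6349 0.0049 0.064 ]
w200 top [0.5    0.2589 0.0529] 0.0012 [0.4999 0.2563 0.054 ] [0.5004 0.2593 0.054 ]
w500top [0.4458 0.2365 0.0665] 0.0022 [0.4454 0.2295 0.07  ] [0.4488 0.2374 0.07  ]
w100top [0.545  0.2781 0.0419] 0.0025 [0.5447 0.273  0.044 ] [0.5459 0.2789 0.044 ]
red top [0.5485 0.1496 0.0423] 0.0009 [0.5473 0.1442 0.046 ] [0.552  0.1509 0.046 ]
```

Choices: probe = the white handle at side (286,258) and scene (175,137). Its look-alikes are blue (248,240), purple (298,228) and drivers (246,287) and (266,278). Weight = the steel middle one at side (185,147) and scene (358,212). Its look-alikes are the 500 g (166,152), 100 g (199,143) and red one (216,167). The close crops confirm both choices, and triangulated heights and spacings match the sizes given. Moving now.

```bash
python3 -m jog '[{"tx":-0.011,"ty":-0.016},{"tx":-0.021,"ty":-0.032},{"tx":-0.021,"ty":-0.032},{"tx":-0.021,"ty":-0.032},{"tx":-0.021,"ty":-0.032},{"tx":-0.021,"ty":-0.032},{"tx":-0.021,"ty":-0.032},{"tx":-0.021,"ty":-0.032},{"tx":-0.021,"ty":-0.032},{"tx":-0.021,"ty":-0.032},{"tx":-0.021,"ty":-0.032},{"tx":-0.021,"ty":-0.032},{"tx":-0.021,"ty":-0.032},{"tx":-0.011,"ty":-0.016}]'
python3 - <<'E'
from h import *
s=arm.state();print(s['tcp_pos'],s['joint_positions'],rot(s['tool_rot']).as_matrix().round(4))
E
```

```text
[ 0.18123268 -0.62382867  0.24447687] [ 1.30211343  0.32165613 -0.07009643  1.45138629  0.02258457  1.37078985
 -0.05690356] [[ 2.791e-01 -9.603e-01 -5.000e-04]
 [-9.603e-01 -2.791e-01  1.400e-03]
 [-1.500e-03  1.000e-04 -1.000e+00]]schema error: expected keys hand, tx, ty, tz, ax, ay, az
```

```bash
python3 -m jog '[{"hand":0.085,"tx":-0.011,"ty":-0.016,"tz":0,"ax":0,"ay":0,"az":0},{"hand":0.085,"tx":-0.021,"ty":-0.032,"tz":0,"ax":0,"ay":0,"az":0},{"hand":0.085,"tx":-0.021,"ty":-0.032,"tz":0,"ax":0,"ay":0,"az":0},{"hand":0.085,"tx":-0.021,"ty":-0.032,"tz":0,"ax":0,"ay":0,"az":0},{"hand":0.085,"tx":-0.021,"ty":-0.032,"tz":0,"ax":0,"ay":0,"az":0},{"hand":0.085,"tx":-0.021,"ty":-0.032,"tz":0,"ax":0,"ay":0,"az":0},{"hand":0.085,"tx":-0.021,"ty":-0.032,"tz":0,"ax":0,"ay":0,"az":0},{"hand":0.085,"tx":-0.021,"ty":-0.032,"tz":0,"ax":0,"ay":0,"az":0},{"hand":0.085,"tx":-0.021,"ty":-0.032,"tz":0,"ax":0,"ay":0,"az":0},{"hand":0.085,"tx":-0.021,"ty":-0.032,"tz":0,"ax":0,"ay":0,"az":0},{"hand":0.085,"tx":-0.021,"ty":-0.032,"tz":0,"ax":0,"ay":0,"az":0},{"hand":0.085,"tx":-0.021,"ty":-0.032,"tz":0,"ax":0,"ay":0,"az":0},{"hand":0.085,"tx":-0.021,"ty":-0.032,"tz":0,"ax":0,"ay":0,"az":0},{"hand":0.085,"tx":-0.011,"ty":-0.016,"tz":0,"ax":0,"ay":0,"az":0}]'
python3 - <<'E'
from h import *
s=arm.state();print(s['tcp_pos'],s['joint_positions'],rot(s['tool_rot']).as_matrix().round(4))
c=shot('wrist','pics/w1.png')
for p in [(.5243,-.263,.15),(.4884,-.2654,.121),(.487,-.196,.143)]: print(proj(c,p))
E
```

```text
t: 1.55
tcp_pos: [0.5066, -0.2392, 0.2454]
tool_rot: [-0.001, 0.802, -0.598, -0.0]
ft_force: [0.8, -0.4, 0.8]
gripper_width: 0.995
[ 0.50657174 -0.23919902  0.24542367] [ 0.77826618  0.15433698 -0.42427213  1.6659294   0.06328887  1.33497319
 -0.93804381] [[ 2.851e-01 -9.585e-01  9.000e-04]
 [-9.585e-01 -2.851e-01  1.600e-03]
 [-1.200e-03 -1.300e-03 -1.000e+00]]
[299.01712843 185.31155638]
[284.59249398 214.29779664]
[201.86281634 202.98343239]
```

View pics/w1.png

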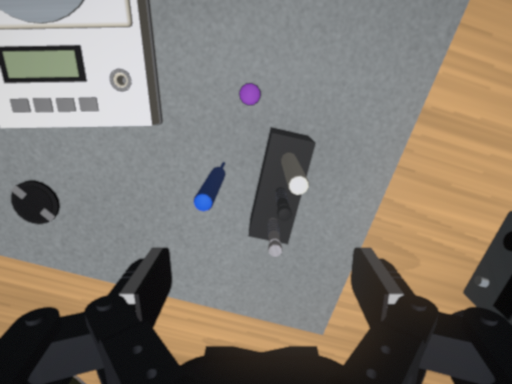

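The wrist view shows the white probe top at (299,185), matching the prediction of (299.0,185.3), and the hole at (120,79). Continuing to the weight.

```bash
python3 -m jog '[{"hand":0.085,"tx":-0.02,"ty":-0.0055,"tz":0,"ax":0,"ay":0,"az":0},{"hand":0.085,"tx":-0.04,"ty":-0.0113,"tz":0,"ax":0,"ay":0,"az":0},{"hand":0.085,"tx":-0.04,"ty":-0.0113,"tz":0,"ax":0,"ay":0,"az":0},{"hand":0.085,"tx":-0.04,"ty":-0.0113,"tz":0,"ax":0,"ay":0,"az":0},{"hand":0.085,"tx":-0.04,"ty":-0.0113,"tz":0,"ax":0,"ay":0,"az":0},{"hand":0.085,"tx":-0.04,"ty":-0.0113,"tz":0,"ax":0,"ay":0,"az":0},{"hand":0.085,"tx":-0.04,"ty":-0.0113,"tz":0,"ax":0,"ay":0,"az":0},{"hand":0.085,"tx":-0.04,"ty":-0.0113,"tz":0,"ax":0,"ay":0,"az":0},{"hand":0.085,"tx":-0.04,"ty":-0.0113,"tz":0,"ax":0,"ay":0,"az":0},{"hand":0.085,"tx":-0.04,"ty":-0.0113,"tz":0,"ax":0,"ay":0,"az":0},{"hand":0.085,"tx":-0.04,"ty":-0.0113,"tz":0,"ax":0,"ay":0,"az":0},{"hand":0.085,"tx":-0.04,"ty":-0.0113,"tz":0,"ax":0,"ay":0,"az":-0.054},{"hand":0.085,"tx":-0.02,"ty":-0.005,"tz":0,"ax":0,"ay":0,"az":-0.054},{"hand":0.085,"tx":0,"ty":0,"tz":0,"ax":0,"ay":0,"az":0}]'
python3 - <<'E'
from h import *
s=arm.state();print(s['tcp_pos'],s['joint_positions'],rot(s['tool_rot']).as_matrix().round(4))
c=shot('wrist','pics/w2.png')
for p in [(.4997,.2588,.054),(.4458,.2365,.07),(.545,.278,.044)]: print(proj(c,p))
c=load('pics/w1.png');print(onplane(c,120,79,.04))
E
```

```text
t: 3.0
tcp_pos: [0.4959, 0.2574, 0.2452]
tool_rot: [-0.0, 0.833, -0.554, -0.001]
ft_force: [-1.0, -0.2, 0.5]
gripper_width: 0.999
[0.49594966 0.25744456 0.24519555] [ 0.22083646  0.20998092 -0.845345    1.65770317  0.15925578  1.34651197
 -1.8224115 ] [[ 3.872e-01 -9.220e-01 -1.000e-03]
 [-9.220e-01 -3.872e-01  9.000e-04]
 [-1.300e-03  6.000e-04 -1.000e+00]]
[261.8866488 164.2106047]
[261.55013867 221.81025447]
[261.76898095 115.17131049]
[ 0.55088173 -0.07718549  0.04      ]
```

View pics/w2.png

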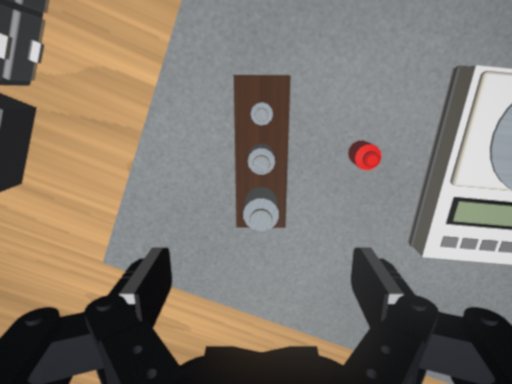

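```bash
python3 - <<'E'
from h import *
c=load('pics/w2.png');im=c['pixels']
cv2.imwrite('pics/w2c.png',cv2.resize(im[90:240,220:310],None,fx=4,fy=4,interpolation=cv2.INTER_CUBIC))
E
```

```text
(no output)
```

View pics/w2c.png

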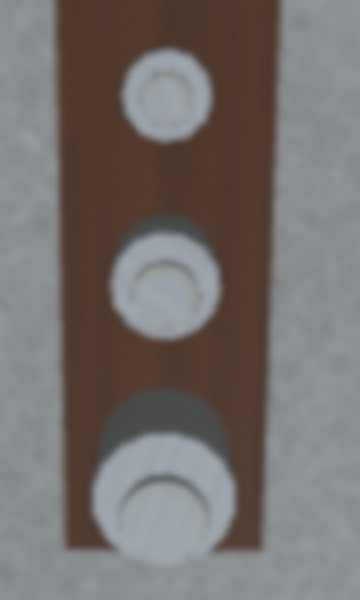

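```bash
python3 -m jog '[{"hand":0.085,"tx":0,"ty":-0.0045,"tz":0.02,"ax":0,"ay":0,"az":0},{"hand":0.085,"tx":0,"ty":0,"tz":0.04,"ax":0,"ay":0,"az":0},{"hand":0.085,"tx":0,"ty":0,"tz":0.04,"ax":0,"ay":0,"az":0},{"hand":0.085,"tx":0,"ty":0,"tz":0.04,"ax":0,"ay":0,"az":0},{"hand":0.075,"tx":0,"ty":0,"tz":0.03,"ax":0,"ay":0,"az":0},{"hand":0.06,"tx":0,"ty":0,"tz":0.015,"ax":0,"ay":0,"az":0},{"hand":0.06,"tx":0,"ty":0,"tz":0,"ax":0,"ay":0,"az":0},{"hand":0.06,"tx":0,"ty":0,"tz":0,"ax":0,"ay":0,"az":0}]' 30
python3 - <<'E'
from h import *
s=arm.state();print(s['tcp_pos'])
c=shot('wrist','pics/w3.png')
shot('scene','pics/s3.png')
E
```

```text
t: 3.85
tcp_pos: [0.5038, 0.2549, 0.0615]
tool_rot: [-0.0, 0.831, -0.557, 0.001]
ft_force: [-0.3, -0.1, -0.4]
gripper_width: 0.703
[0.50376172 0.25485158 0.06145384]
```

View pics/w3.png

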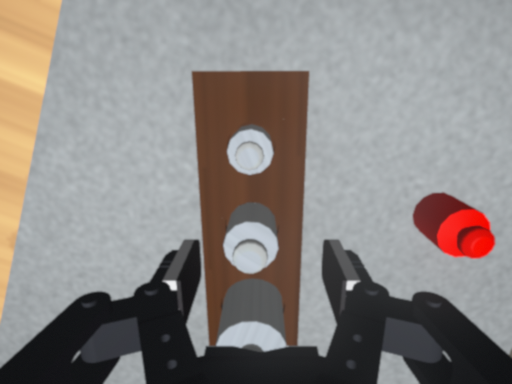

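The wrist view has the 200 g knob at (249,256), about 5 mm left of the jaw centre, which agrees with the measured TCP drift. Correcting it, then descending.

```bash
python3 -m jog '[{"hand":0.06,"tx":-0.005,"ty":0.002,"tz":0,"ax":0,"ay":0,"az":0},{"hand":0.06,"tx":0,"ty":0,"tz":0.012,"ax":0,"ay":0,"az":0},{"hand":0.06,"tx":0,"ty":0,"tz":0.01,"ax":0,"ay":0,"az":0},{"hand":0.06,"tx":0,"ty":0,"tz":0,"ax":0,"ay":0,"az":0}]' 30
python3 - <<'E'
from h import *
s=arm.state();print(s['tcp_pos'],rot(s['tool_rot']).as_matrix().round(4))
c=shot('wrist','pics/w4.png');print(proj(c,(.5,.259,.054)))
E
```

```text
t: 4.35
tcp_pos: [0.4978, 0.2582, 0.0362]
tool_rot: [0.002, 0.831, -0.556, -0.001]
ft_force: [-0.5, -0.3, -0.8]
gripper_width: 0.702
[0.49782722 0.25817995 0.03624554] [[ 3.811e-01 -9.245e-01 -3.200e-03]
 [-9.245e-01 -3.811e-01 -1.600e-03]
 [ 2.000e-04  3.600e-03 -1.000e+00]]
[262.19383364 283.6093128 ]
```

View pics/w4.png

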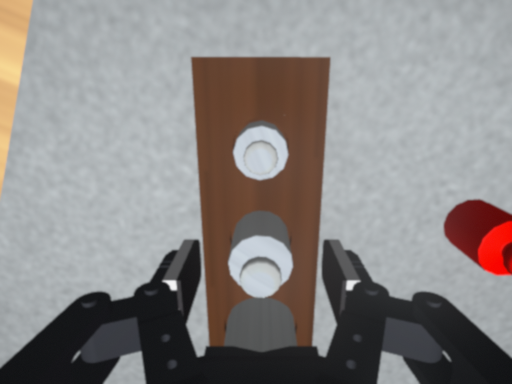

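```bash
python3 -m jog '[{"hand":0.06,"tx":0,"ty":-0.003,"tz":0.004,"ax":0,"ay":0,"az":0},{"hand":0.04,"tx":0,"ty":0,"tz":0,"ax":0,"ay":0,"az":0},{"hand":0.02,"tx":0,"ty":0,"tz":0,"ax":0,"ay":0,"az":0},{"hand":0.02,"tx":0,"ty":0,"tz":0,"ax":0,"ay":0,"az":0},{"hand":0.02,"tx":0,"ty":0,"tz":0,"ax":0,"ay":0,"az":0},{"hand":0.02,"tx":0,"ty":0,"tz":0,"ax":0,"ay":0,"az":0}]' 30
```

```text
t: 5.0
tcp_pos: [0.5021, 0.2605, 0.0345]
tool_rot: [-0.0, 0.831, -0.556, 0.0]
ft_force: [0.3, 1.0, 0.5]
gripper_width: 0.338
```

```bash
python3 -m jog '[{"hand":0.02,"tx":0,"ty":0,"tz":-0.01,"ax":0,"ay":0,"az":0},{"hand":0.02,"tx":0,"ty":0,"tz":-0.02,"ax":0,"ay":0,"az":0},{"hand":0.02,"tx":0,"ty":0,"tz":-0.03,"ax":0,"ay":0,"az":0},{"hand":0.02,"tx":0,"ty":0,"tz":-0.03,"ax":0,"ay":0,"az":0},{"hand":0.02,"tx":0,"ty":0,"tz":-0.03,"ax":0,"ay":0,"az":0},{"hand":0.02,"tx":0,"ty":0,"tz":-0.01,"ax":0,"ay":0,"az":0},{"hand":0.02,"tx":0,"ty":0,"tz":0,"ax":0,"ay":0,"az":0}]' 30
python3 - <<'E'
from h import *
s=arm.state();print(s['tcp_pos'],rot(s['tool_rot']).as_matrix().round(4))
M=rot(s['tool_rot']).as_matrix()
print(M.T@(np.array([.6347,.0040,.16])-s['tcp_pos']))
c=shot('wrist','pics/w5.png')
E
```

```text
t: 5.7
tcp_pos: [0.5027, 0.2605, 0.1657]
tool_rot: [-0.001, 0.831, -0.556, 0.001]
ft_force: [0.2, 0.2, -3.4]
gripper_width: 0.336
[0.50266495 0.26050838 0.16571345] [[ 3.808e-01 -9.247e-01  2.900e-03]
 [-9.247e-01 -3.808e-01  4.000e-04]
 [ 7.000e-04 -2.800e-03 -1.000e+00]]
[ 0.28745659 -0.02439917  0.00598594]
```

View pics/w5.png

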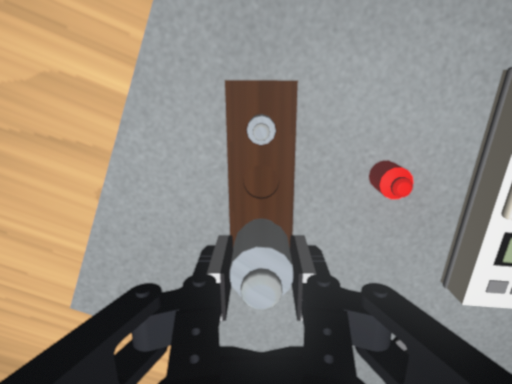

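The weight is held upright between the pads, knob at (262,287), and its well is empty at (262,190). Moving over the pan.

```bash
python3 - <<'E'
from h import *
c=load('pics/w5.png'); t=np.array([.50266,.26051,.16571])
p=onplane(c,262,290,.1657+.0195); print(p-t)
E
python3 -m jog '[{"hand":0.02,"tx":0.02,"ty":-0.0016,"tz":0,"ax":0,"ay":0,"az":0},{"hand":0.02,"tx":0.035,"ty":-0.003,"tz":0,"ax":0,"ay":0,"az":0},{"hand":0.02,"tx":0.035,"ty":-0.003,"tz":0,"ax":0,"ay":0,"az":0},{"hand":0.02,"tx":0.035,"ty":-0.003,"tz":0,"ax":0,"ay":0,"az":0},{"hand":0.02,"tx":0.035,"ty":-0.003,"tz":0,"ax":0,"ay":0,"az":0},{"hand":0.02,"tx":0.035,"ty":-0.003,"tz":0,"ax":0,"ay":0,"az":0},{"hand":0.02,"tx":0.035,"ty":-0.003,"tz":0,"ax":0,"ay":0,"az":0},{"hand":0.02,"tx":0.035,"ty":-0.003,"tz":0,"ax":0,"ay":0,"az":0},{"hand":0.02,"tx":0.02,"ty":-0.002,"tz":0,"ax":0,"ay":0,"az":0},{"hand":0.02,"tx":0,"ty":0,"tz":0,"ax":0,"ay":0,"az":0}]' 30
python3 - <<'E'
from h import *
s=arm.state();M=rot(s['tool_rot']).as_matrix();print(M.round(4))
print(M.T@(np.array([.6347,.0040,.16])-s['tcp_pos']))
c=shot('wrist','pics/w6.png');print(proj(c,(.6347,.004,.064)))
E
```

```text
[0.00034782 0.00012456 0.01949   ]
t: 6.75
tcp_pos: [0.6334, 0.0016, 0.1618]
tool_rot: [0.001, 0.829, -0.559, -0.001]
ft_force: [-0.5, -0.7, -2.6]
gripper_width: 0.337
[[ 3.757e-01 -9.268e-01 -3.200e-03]
 [-9.268e-01 -3.757e-01 -1.200e-03]
 [-1.000e-04  3.400e-03 -1.000e+00]]
[-0.00171147 -0.00214995  0.00178548]
[259.32743457 193.99030277]
```

View pics/w6.png

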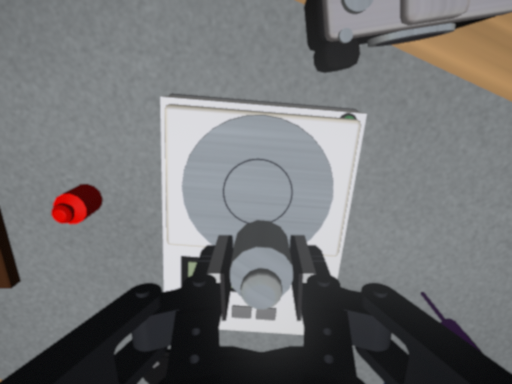

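```bash
python3 -m jog '[{"hand":0.02,"tx":-0.002,"ty":-0.0035,"tz":0.01,"ax":0,"ay":0,"az":0},{"hand":0.02,"tx":0,"ty":0,"tz":0.025,"ax":0,"ay":0,"az":0},{"hand":0.02,"tx":0,"ty":0,"tz":0.02,"ax":0,"ay":0,"az":0},{"hand":0.02,"tx":0,"ty":0,"tz":0.008,"ax":0,"ay":0,"az":0},{"hand":0.02,"tx":0,"ty":0,"tz":0,"ax":0,"ay":0,"az":0}]' 30
python3 - <<'E'
from h import *
s=arm.state();M=rot(s['tool_rot']).as_matrix();print(M.round(4),s['tcp_pos'],s['ft_force'])
c=shot('wrist','pics/w7.png');shot('side','pics/sd7.png');b=shot('scene','pics/sc7.png')['pixels']
cv2.imwrite('pics/sc7c.png',cv2.resize(b[150:260,190:300],None,fx=5,fy=5,interpolation=cv2.INTER_CUBIC))
E
```

```text
t: 7.3
tcp_pos: [0.6342, 0.011, 0.0995]
tool_rot: [0.001, 0.832, -0.555, -0.002]
ft_force: [-1.0, 0.5, -1.3]
gripper_width: 0.333
[[ 3.833e-01 -9.236e-01 -3.400e-03]
 [-9.236e-01 -3.833e-01  7.000e-04]
 [-1.900e-03  2.800e-03 -1.000e+00]] [0.63416743 0.01103123 0.0995243 ] [-0.98830266  0.51189039 -1.25500609]
```

View pics/w7.png

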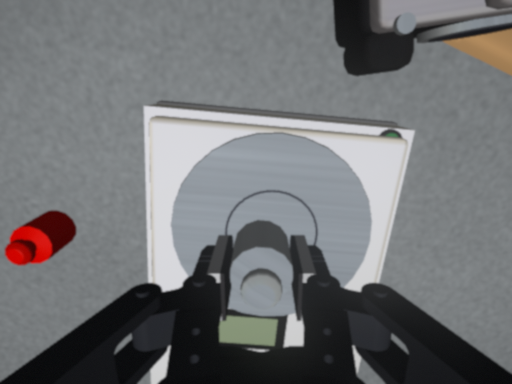

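View pics/sc7c.png

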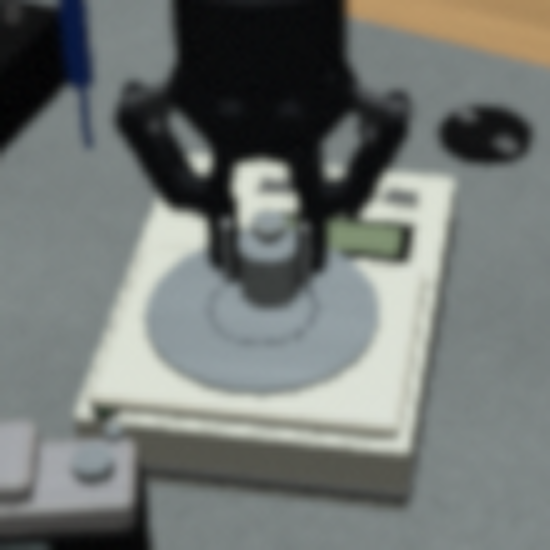

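The ring centre is about 7 mm to the right of the weight in the wrist view (272 against 262 px), so the arm drifted. Correcting it while still 9 mm above the pan.

```bash
python3 -m jog '[{"hand":0.02,"tx":0.0065,"ty":0.001,"tz":0,"ax":0,"ay":0,"az":0},{"hand":0.02,"tx":0,"ty":0,"tz":0.004,"ax":0,"ay":0,"az":0},{"hand":0.02,"tx":0,"ty":0,"tz":0,"ax":0,"ay":0,"az":0}]' 30
python3 - <<'E'
from h import *
s=arm.state();M=rot(s['tool_rot']).as_matrix();print(s['tcp_pos'],s['ft_force'],M.T@(np.array([.636,.0045,.0905])-s['tcp_pos']))
E
```

```text
t: 7.75
tcp_pos: [0.6372, 0.002, 0.0971]
tool_rot: [0.0, 0.831, -0.557, 0.0]
ft_force: [-1.1, -0.6, -1.8]
gripper_width: 0.332
[0.63724083 0.0020145  0.09711139] [-1.09403839 -0.64442083 -1.80689543] [-0.00277256  0.00020148  0.00661061]
```

```bash
python3 -m jog '[{"hand":0.02,"tx":-0.002,"ty":0,"tz":0.002,"ax":0,"ay":0,"az":0},{"hand":0.02,"tx":0,"ty":0,"tz":0.002,"ax":0,"ay":0,"az":0},{"hand":0.02,"tx":0,"ty":0,"tz":0.001,"ax":0,"ay":0,"az":0},{"hand":0.02,"tx":0,"ty":0,"tz":0,"ax":0,"ay":0,"az":0}]' 30
python3 - <<'E'
from h import *
s=arm.state();M=rot(s['tool_rot']).as_matrix();print(M.round(4),s['tcp_pos'],s['ft_force'],M.T@(np.array([.636,.0045,.0905])-s['tcp_pos']))
shot('side','pics/sd8.png')
E
```

```text
t: 8.15
tcp_pos: [0.6363, 0.0048, 0.092]
tool_rot: [0.0, 0.831, -0.556, -0.0]
ft_force: [0.3, -0.2, -2.5]
gripper_width: 0.338
[[ 3.811e-01 -9.245e-01 -5.000e-04]
 [-9.245e-01 -3.811e-01 -1.000e-04]
 [-1.000e-04  5.000e-04 -1.000e+00]] [0.63632445 0.00477305 0.09200724] [ 0.27558133 -0.20100608 -2.53733622] [0.00012897 0.00040334 0.00150741]
```

```bash
python3 -m jog '[{"hand":0.02,"tx":0,"ty":0,"tz":0.001,"ax":0,"ay":0,"az":0},{"hand":0.02,"tx":0,"ty":0,"tz":0.001,"ax":0,"ay":0,"az":0},{"hand":0.02,"tx":0,"ty":0,"tz":0.001,"ax":0,"ay":0,"az":0},{"hand":0.02,"tx":0,"ty":0,"tz":0,"ax":0,"ay":0,"az":0},{"hand":0.02,"tx":0,"ty":0,"tz":0,"ax":0,"ay":0,"az":0}]' 30
python3 - <<'E'
from h import *
s=arm.state();print(s['tcp_pos'],s['ft_force'],rot(s['tool_rot']).as_matrix()[:,2].round(4))
E
```

```text
t: 8.7
tcp_pos: [0.6366, 0.0047, 0.0894]
tool_rot: [-0.0, 0.831, -0.556, 0.0]
ft_force: [-0.3, -0.7, -1.1]
gripper_width: 0.334
[0.63664459 0.00469217 0.08944212] [-0.31437055 -0.68919971 -1.11299523] [ 3.e-04 -1.e-04 -1.e+00]
```

```bash
python3 -m jog '[{"hand":0.02,"tx":0,"ty":0,"tz":0.001,"ax":0,"ay":0,"az":0},{"hand":0.02,"tx":0,"ty":0,"tz":0.0008,"ax":0,"ay":0,"az":0},{"hand":0.02,"tx":0,"ty":0,"tz":0,"ax":0,"ay":0,"az":0},{"hand":0.02,"tx":0,"ty":0,"tz":0,"ax":0,"ay":0,"az":0}]' 30
python3 - <<'E'
from h import *
for _ in range(4):
    s=arm.state();print(s['tcp_pos'],s['ft_force'])
    a=shot('side','pics/sd9.png')['pixels']
cv2.imwrite('pics/sd9c.png',cv2.resize(a[155:235,195:320],None,fx=5,fy=5,interpolation=cv2.INTER_CUBIC))
E
```

```text
t: 9.1
tcp_pos: [0.6366, 0.0047, 0.0877]
tool_rot: [-0.0, 0.831, -0.556, 0.0]
ft_force: [-0.1, -0.1, -0.9]
gripper_width: 0.335
[0.63663974 0.00468068 0.08766073] [-0.10866692 -0.09253155 -0.92619979]
[0.63663171 0.00469591 0.08763156] [0.70807372 0.7873103  0.37252332]
[0.63661613 0.00466916 0.0876177 ] [-0.17926984 -0.39542244  0.35340595]
[0.63662843 0.00469392 0.08764775] [0.14523135 0.09633786 0.65845027]
```

View pics/sd9c.png

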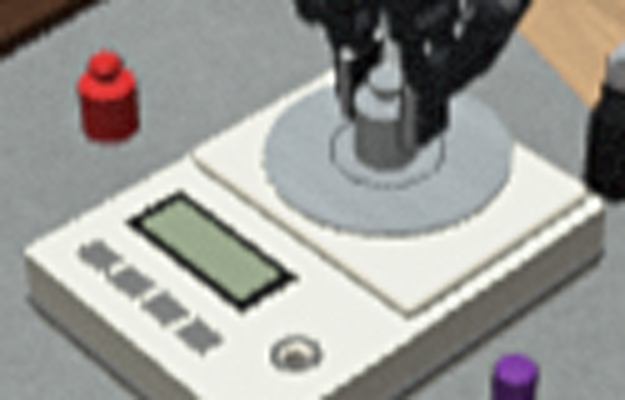

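The weight stands inside the ring at (385,150) in the crop, and the wrist force has dropped to about 0, so the pan carries it. Releasing.

```bash
python3 -m jog '[{"hand":0.034,"tx":0,"ty":0,"tz":0,"ax":0,"ay":0,"az":0},{"hand":0.04,"tx":0,"ty":0,"tz":0,"ax":0,"ay":0,"az":0},{"hand":0.055,"tx":0,"ty":0,"tz":0,"ax":0,"ay":0,"az":0},{"hand":0.065,"tx":0,"ty":0,"tz":0,"ax":0,"ay":0,"az":0},{"hand":0.065,"tx":0,"ty":0,"tz":-0.005,"ax":0,"ay":0,"az":0},{"hand":0.065,"tx":0,"ty":0,"tz":-0.015,"ax":0,"ay":0,"az":0},{"hand":0.065,"tx":0,"ty":0,"tz":-0.03,"ax":0,"ay":0,"az":0},{"hand":0.065,"tx":0,"ty":0,"tz":-0.04,"ax":0,"ay":0,"az":0},{"hand":0.065,"tx":0,"ty":0,"tz":-0.04,"ax":0,"ay":0,"az":0},{"hand":0.065,"tx":0,"ty":0,"tz":-0.02,"ax":0,"ay":0,"az":0},{"hand":0.065,"tx":0,"ty":0,"tz":0,"ax":0,"ay":0,"az":0}]' 30
python3 - <<'E'
from h import *
s=arm.state();M=rot(s['tool_rot']).as_matrix();print(s['tcp_pos'],M.round(4))
shot('side','pics/sd10.png');w=shot('wrist','pics/w10.png');shot('scene','pics/sc10.png')
print(M.T@(np.array([.5243,-.263,.24])-s['tcp_pos']))
a=load('pics/side0.png')['pixels'];b=load('pics/sd10.png')['pixels']
i=np.hstack([cv2.resize(load(n)['pixels'][y:y+100,x:x+120],None,fx=3.3,fy=3.3,interpolation=cv2.INTER_CUBIC) for n,x,y in [('pics/sd10.png',200,150),('pics/sc10.png',190,160)]])
cv2.imwrite('pics/p10.png',i)
E
```

```text
t: 10.4
tcp_pos: [0.6387, 0.0054, 0.2431]
tool_rot: [-0.002, 0.831, -0.556, 0.004]
ft_force: [-0.1, 0.4, 0.1]
gripper_width: 0.763
[0.63868702 0.00544942 0.24314457] [[ 3.812e-01 -9.245e-01  8.500e-03]
 [-9.245e-01 -3.812e-01 -4.000e-04]
 [ 3.600e-03 -7.700e-03 -1.000e+00]]
[0.20456268 0.20810655 0.00226846]
```

View pics/p10.png

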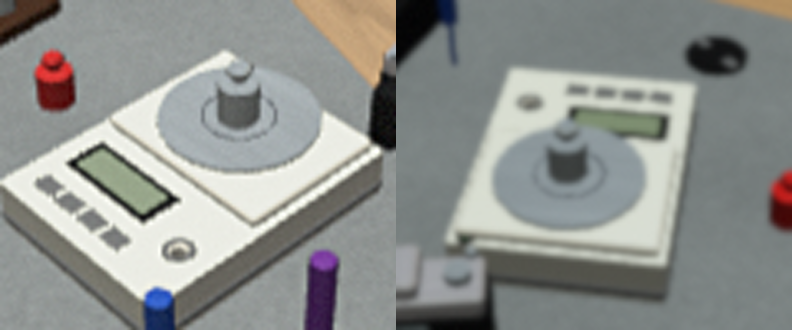

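View pics/w10.png

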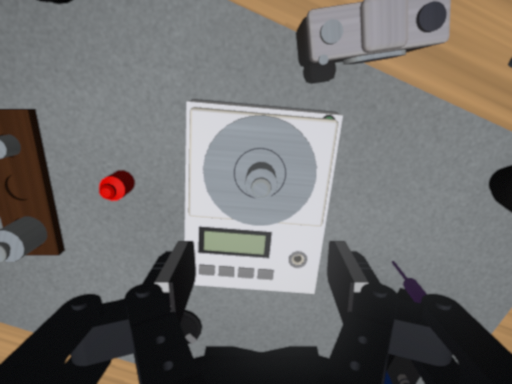

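The weight stands upright, centred in the ring in both views, and is free of the gripper. Turning the wrist by about 0.32 rad for the probe and levelling it.

```bash
python3 -m jog '[{"hand":0.06,"tx":0,"ty":0,"tz":0,"ax":-0.008,"ay":-0.004,"az":0},{"hand":0.06,"tx":0,"ty":0,"tz":0,"ax":0,"ay":0,"az":0.11},{"hand":0.06,"tx":0,"ty":0,"tz":0,"ax":0,"ay":0,"az":0.11},{"hand":0.06,"tx":0,"ty":0,"tz":0,"ax":0,"ay":0,"az":0.1},{"hand":0.06,"tx":0,"ty":0,"tz":0,"ax":0,"ay":0,"az":0}]'
python3 - <<'E'
from h import *
s=arm.state();M=rot(s['tool_rot']).as_matrix();print(s['tcp_pos'],M.round(4))
print(M.T@(np.array([.5243,-.263,.24])-s['tcp_pos']))
print(M.T@(np.array([.52,-.23,.24])-s['tcp_pos']))
E
```

```text
t: 11.05
tcp_pos: [0.636, 0.0046, 0.2361]
tool_rot: [0.004, 0.732, -0.682, -0.004]
ft_force: [0.2, 0.5, 1.0]
gripper_width: 0.703
[0.63596289 0.00463263 0.23609211] [[ 7.060e-02 -9.974e-01 -1.150e-02]
 [-9.975e-01 -7.060e-02  7.000e-04]
 [-1.500e-03  1.150e-02 -9.999e-01]]
[ 0.25907865  0.13031316 -0.00279809]
[ 0.2258575   0.13227279 -0.00272632]
```

```bash
python3 -m jog '[{"hand":0.06,"tx":0.015,"ty":0.0075,"tz":0,"ax":0,"ay":0,"az":0},{"hand":0.06,"tx":0.033,"ty":0.0165,"tz":0,"ax":0,"ay":0,"az":0},{"hand":0.06,"tx":0.033,"ty":0.0165,"tz":0,"ax":0,"ay":0,"az":0},{"hand":0.06,"tx":0.033,"ty":0.0165,"tz":0,"ax":0,"ay":0,"az":0},{"hand":0.06,"tx":0.033,"ty":0.0165,"tz":0,"ax":0,"ay":0,"az":0},{"hand":0.06,"tx":0.033,"ty":0.0165,"tz":0,"ax":0,"ay":0,"az":0},{"hand":0.06,"tx":0.033,"ty":0.0165,"tz":0,"ax":0,"ay":0,"az":0},{"hand":0.06,"tx":0.028,"ty":0.014,"tz":0,"ax":0,"ay":0,"az":0},{"hand":0.06,"tx":0.015,"ty":0.008,"tz":0,"ax":0.011,"ay":0.0015,"az":0},{"hand":0.06,"tx":0,"ty":0,"tz":0,"ax":0,"ay":0,"az":0}]'
python3 - <<'E'
from h import *
s=arm.state();M=rot(s['tool_rot']).as_matrix();print(s['tcp_pos'],M.round(4))
print(M.T@(np.array([.5243,-.263,.19])-s['tcp_pos']))
c=shot('wrist','pics/w11.png');print(proj(c,(.5243,-.263,.15)))
E
```

```text
t: 12.05
tcp_pos: [0.5235, -0.2646, 0.2378]
tool_rot: [0.001, 0.73, -0.684, 0.001]
ft_force: [0.2, -0.4, 0.1]
gripper_width: 0.703
[ 0.52347402 -0.26460043  0.23777513] [[ 6.490e-02 -9.979e-01  1.000e-04]
 [-9.979e-01 -6.490e-02 -1.700e-03]
 [ 1.700e-03  0.000e+00 -1.000e+00]]
[-0.00162359 -0.00092961  0.04777245]
[259.29638741 200.1740736 ]
```

View pics/w11.png

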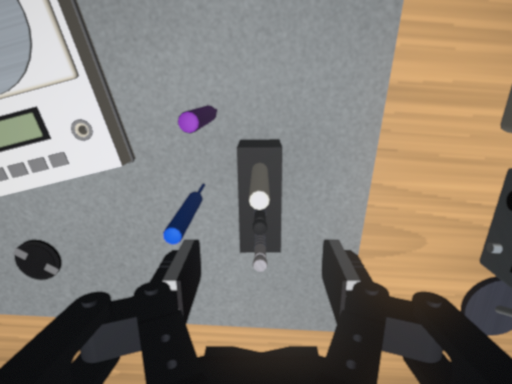

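The wrist view has the white probe top at (259,200), exactly as predicted and midway between the jaws. Descending in stages.

```bash
python3 -m jog '[{"hand":0.05,"tx":-0.0016,"ty":-0.001,"tz":0.01,"ax":0,"ay":0,"az":0},{"hand":0.05,"tx":0,"ty":0,"tz":0.025,"ax":0,"ay":0,"az":0},{"hand":0.05,"tx":0,"ty":0,"tz":0.02,"ax":0,"ay":0,"az":0},{"hand":0.05,"tx":0,"ty":0,"tz":0.01,"ax":0,"ay":0,"az":0},{"hand":0.05,"tx":0,"ty":0,"tz":0,"ax":0,"ay":0,"az":0},{"hand":0.05,"tx":0,"ty":0,"tz":0,"ax":0,"ay":0,"az":0}]'
python3 - <<'E'
from h import *
s=arm.state();M=rot(s['tool_rot']).as_matrix();print(s['tcp_pos'],M.round(4))
print(M.T@(np.array([.5243,-.263,.115])-s['tcp_pos']))
c=shot('wrist','pics/w12.png');print(proj(c,(.5243,-.263,.15)))
E
```

```text
t: 12.7
tcp_pos: [0.5282, -0.2573, 0.1737]
tool_rot: [-0.001, 0.732, -0.681, 0.001]
ft_force: [0.6, -0.1, 0.3]
gripper_width: 0.587
[ 0.52815301 -0.25731824  0.1737178 ] [[ 7.230e-02 -9.974e-01  2.700e-03]
 [-9.974e-01 -7.230e-02  0.000e+00]
 [ 2.000e-04 -2.700e-03 -1.000e+00]]
[0.00537734 0.0044126  0.05870708]
[271.70215068 248.85716071]
```

View pics/w12.png

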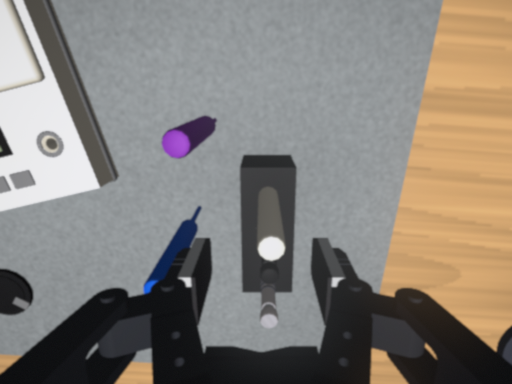

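```bash
python3 -m jog '[{"hand":0.05,"tx":0.005,"ty":0.004,"tz":0,"ax":0,"ay":0,"az":0},{"hand":0.05,"tx":0,"ty":0,"tz":0.015,"ax":0,"ay":0,"az":0},{"hand":0.05,"tx":0,"ty":0,"tz":0.015,"ax":0,"ay":0,"az":0},{"hand":0.05,"tx":0,"ty":0,"tz":0,"ax":0,"ay":0,"az":0}]'
python3 - <<'E'
from h import *
s=arm.state();M=rot(s['tool_rot']).as_matrix();print(s['tcp_pos'],M.round(4))
print(M.T@(np.array([.5243,-.263,.115])-s['tcp_pos']))
E
```

```text
t: 13.15
tcp_pos: [0.5218, -0.2627, 0.14]
tool_rot: [-0.0, 0.732, -0.682, -0.002]
ft_force: [0.1, 0.4, 0.5]
gripper_width: 0.584
[ 0.52184145 -0.26268949  0.13999164] [[ 0.0705 -0.9975 -0.0026]
 [-0.9975 -0.0705  0.0026]
 [-0.0028  0.0024 -1.    ]]
[ 0.00055211 -0.00249066  0.02498429]
```

```bash
python3 -m jog '[{"hand":0.05,"tx":0,"ty":-0.0025,"tz":0.01,"ax":0,"ay":0,"az":0},{"hand":0.05,"tx":0,"ty":0,"tz":0.01,"ax":0,"ay":0,"az":0},{"hand":0.05,"tx":0,"ty":0,"tz":0.004,"ax":0,"ay":0,"az":0},{"hand":0.05,"tx":0,"ty":0,"tz":0,"ax":-0.0024,"ay":0.0028,"az":0}]'
python3 - <<'E'
from h import *
s=arm.state();M=rot(s['tool_rot']).as_matrix();print(s['tcp_pos'],M.round(4))
print(M.T@(np.array([.5243,-.263,.115])-s['tcp_pos']))
c=shot('wrist','pics/w13.png');print(proj(c,(.5243,-.263,.15)))
E
```

```text
t: 13.55
tcp_pos: [0.5258, -0.2631, 0.1183]
tool_rot: [0.001, 0.732, -0.682, 0.0]
ft_force: [-0.2, -0.1, -0.1]
gripper_width: 0.586
[ 0.52584811 -0.26306013  0.11825528] [[ 0.0707 -0.9975 -0.0017]
 [-0.9975 -0.0707 -0.0024]
 [ 0.0022  0.0018 -1.    ]]
[-0.0001767   0.00153397  0.00325773]
[261.914685   314.41612179]
```

View pics/w13.png

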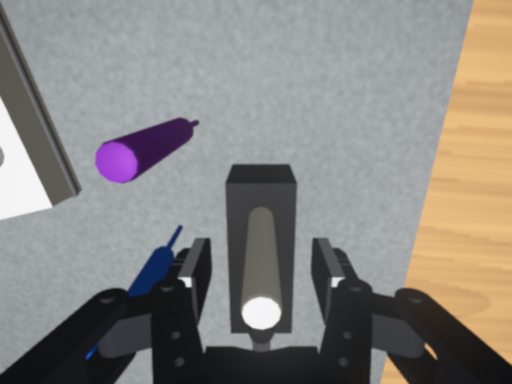

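The probe is centred between the jaws at (261,313). Closing on the handle.

```bash
python3 -m jog '[{"hand":0.05,"tx":0,"ty":0.0015,"tz":0.002,"ax":0,"ay":0,"az":0},{"hand":0.03,"tx":0,"ty":0,"tz":0,"ax":0,"ay":0,"az":0},{"hand":0.02,"tx":0,"ty":0,"tz":0,"ax":0,"ay":0,"az":0},{"hand":0.008,"tx":0,"ty":0,"tz":0,"ax":0,"ay":0,"az":0},{"hand":0.008,"tx":0,"ty":0,"tz":0,"ax":0,"ay":0,"az":0},{"hand":0.008,"tx":0,"ty":0,"tz":0,"ax":0,"ay":0,"az":0},{"hand":0.008,"tx":0,"ty":0,"tz":0,"ax":0,"ay":0,"az":0}]' 50
python3 - <<'E'
from h import *
s=arm.state();M=rot(s['tool_rot']).as_matrix();print(s['tcp_pos'],M.round(4),s['ft_force'])
E
```

```text
t: 14.3
tcp_pos: [0.5252, -0.2635, 0.1177]
tool_rot: [0.001, 0.732, -0.682, 0.001]
ft_force: [-0.0, 0.3, 2.9]
gripper_width: 0.173
[ 0.52518803 -0.26346189  0.11771785] [[ 7.070e-02 -9.975e-01  5.000e-04]
 [-9.975e-01 -7.070e-02 -3.500e-03]
 [ 3.500e-03 -2.000e-04 -1.000e+00]] [-0.02965204  0.33655218  2.92280272]
```

```bash
python3 -m jog '[{"hand":0.008,"tx":0,"ty":0,"tz":-0.005,"ax":0,"ay":0,"az":0},{"hand":0.008,"tx":0,"ty":0,"tz":-0.005,"ax":0,"ay":0,"az":0},{"hand":0.008,"tx":0,"ty":0,"tz":0,"ax":0,"ay":0,"az":0}]' 50
python3 - <<'E'
from h import *
s=arm.state();M=rot(s['tool_rot']).as_matrix();print(s['tcp_pos'],M.round(4)[:,2],s['ft_force'],s['moment'])
print(M.T@(np.array([.5252,-.2635,.115])-s['tcp_pos']))
E
```

```text
t: 14.6
tcp_pos: [0.5254, -0.2634, 0.1282]
tool_rot: [0.001, 0.732, -0.682, 0.002]
ft_force: [-0.0, -0.1, 0.0]
gripper_width: 0.172
[ 0.52540888 -0.26344886  0.12815602] [ 0.0011 -0.0037 -1.    ] [-0.0030092  -0.14505895  0.02287518] [ 0.02090604 -0.04545175  0.00760693]
[-1.38740218e-05  2.22687795e-04  1.31558890e-02]
```

```bash
python3 -m jog '[{"hand":0.008,"tx":0,"ty":0,"tz":-0.005,"ax":0,"ay":0,"az":0},{"hand":0.008,"tx":0,"ty":0,"tz":-0.005,"ax":0,"ay":0,"az":0},{"hand":0.008,"tx":0,"ty":0,"tz":-0.005,"ax":0,"ay":0,"az":0},{"hand":0.008,"tx":0,"ty":0,"tz":0,"ax":0,"ay":0,"az":0}]' 50
python3 - <<'E'
from h import *
s=arm.state();M=rot(s['tool_rot']).as_matrix();print(s['tcp_pos'],M.round(4)[:,2],s['ft_force'],s['moment'])
print(M.T@(np.array([.5252,-.2635,.115])-s['tcp_pos']))
E
```

```text
t: 15.0
tcp_pos: [0.5256, -0.2635, 0.1434]
tool_rot: [0.001, 0.732, -0.682, 0.002]
ft_force: [0.5, 0.2, -1.5]
gripper_width: 0.169
[ 0.52556704 -0.2634658   0.14341089] [ 0.0015 -0.004  -1.    ] [ 0.49012971  0.17759861 -1.53224464] [0.04135433 0.00686156 0.01078323]
[-0.00010822  0.00040329  0.02841021]
```

```bash
python3 -m jog '[{"hand":0.008,"tx":0,"ty":0,"tz":-0.006,"ax":0,"ay":0,"az":0},{"hand":0.008,"tx":0,"ty":0,"tz":-0.006,"ax":0,"ay":0,"az":0},{"hand":0.008,"tx":0,"ty":0,"tz":-0.006,"ax":0,"ay":0,"az":0},{"hand":0.008,"tx":0,"ty":0,"tz":-0.006,"ax":0,"ay":0,"az":0},{"hand":0.008,"tx":0,"ty":0,"tz":-0.006,"ax":0,"ay":0,"az":0},{"hand":0.008,"tx":0,"ty":0,"tz":-0.01,"ax":0,"ay":0,"az":0},{"hand":0.008,"tx":0,"ty":0,"tz":-0.015,"ax":0,"ay":0,"az":0},{"hand":0.008,"tx":0,"ty":0,"tz":-0.02,"ax":0,"ay":0,"az":0},{"hand":0.008,"tx":0,"ty":0,"tz":-0.02,"ax":0,"ay":0,"az":0},{"hand":0.008,"tx":0,"ty":0,"tz":-0.02,"ax":0,"ay":0,"az":0},{"hand":0.008,"tx":0,"ty":0,"tz":-0.02,"ax":0,"ay":0,"az":0},{"hand":0.008,"tx":0,"ty":0,"tz":0,"ax":0,"ay":0,"az":0}]' 50
python3 - <<'E'
from h import *
s=arm.state();M=rot(s['tool_rot']).as_matrix();print(s['tcp_pos'],M.round(4),s['ft_force'])
a=shot('side','pics/sd14.png');b=shot('scene','pics/sc14.png');w=shot('wrist','pics/w14.png')
tip=s['tcp_pos']+M@[0,0,.1107]; print('tip',tip,proj(a,tip),proj(b,tip),proj(w,tip))
E
```

```text
t: 16.2
tcp_pos: [0.5266, -0.2632, 0.2816]
tool_rot: [0.0, 0.732, -0.682, 0.004]
ft_force: [-0.7, -0.5, -0.8]
gripper_width: 0.173
[ 0.52664644 -0.26322282  0.28157703] [[ 0.0708 -0.9975  0.0057]
 [-0.9975 -0.0709 -0.0063]
 [ 0.0067 -0.0053 -1.    ]] [-0.67987327 -0.47035924 -0.7924521 ]
tip [ 0.5272823  -0.26392131  0.17088106] [288.14515481 247.29230226] [173.08957127 130.59844209] [262.61642457 190.70178849]
```

View pics/sd14.png

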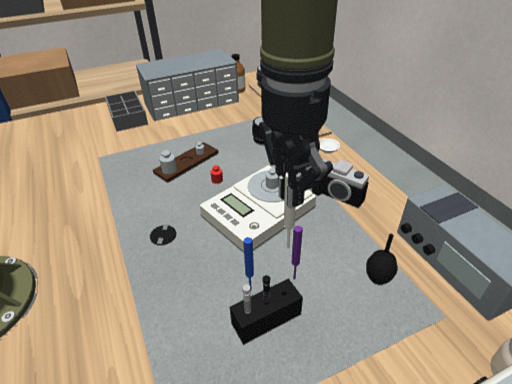

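View pics/sc14.png

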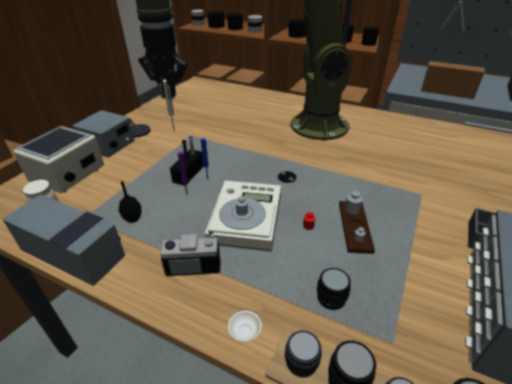

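View pics/w14.png

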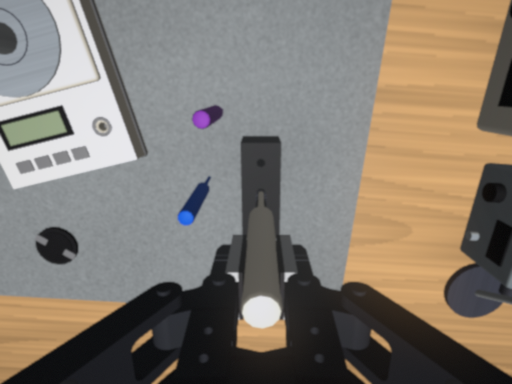

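The probe hangs straight in the jaws, tip at side (288,247) and wrist (261,191). Its stand hole is empty, and the drivers and look-alikes are untouched. Moving above the hole.

```bash
python3 - <<'E'
from h import *
for n,p in [('w10',(298,259)),('w11',(81.5,129)),('w14',(102,126.5)),('w12',(50,144))]: print(onplane(load(f'pics/{n}.png'),*p,.04).round(4))
E
python3 -m jog '[{"hand":0.008,"tx":-0.012,"ty":-0.0025,"tz":0,"ax":-0.005,"ay":-0.0067,"az":0},{"hand":0.008,"tx":-0.025,"ty":-0.005,"tz":0,"ax":0,"ay":0,"az":0},{"hand":0.008,"tx":-0.025,"ty":-0.005,"tz":0,"ax":0,"ay":0,"az":0},{"hand":0.008,"tx":-0.025,"ty":-0.005,"tz":0,"ax":0,"ay":0,"az":0},{"hand":0.008,"tx":-0.025,"ty":-0.005,"tz":0,"ax":0,"ay":0,"az":0},{"hand":0.008,"tx":-0.025,"ty":-0.005,"tz":0,"ax":0,"ay":0,"az":0},{"hand":0.008,"tx":-0.025,"ty":-0.005,"tz":0,"ax":0,"ay":0,"az":0},{"hand":0.008,"tx":-0.02,"ty":-0.004,"tz":0,"ax":0,"ay":0,"az":0},{"hand":0.008,"tx":0,"ty":0,"tz":0,"ax":0,"ay":0,"az":0}]' 50
python3 - <<'E'
from h import *
s=arm.state();M=rot(s['tool_rot']).as_matrix();print(s['tcp_pos'],M.round(4))
print(M.T@(np.array([.5503,-.0785,.19])-s['tcp_pos']))
c=shot('wrist','pics/w15.png');print(proj(c,(.5503,-.0785,.04)),proj(c,s['tcp_pos']+M@[0,0,.1107]))
E
```

```text
[ 0.5506 -0.0781  0.04  ]
[ 0.5509 -0.0776  0.04  ]
[ 0.5499 -0.0779  0.04  ]
[ 0.5501 -0.0776  0.04  ]
t: 17.25
tcp_pos: [0.5483, -0.0734, 0.2771]
tool_rot: [0.0, 0.734, -0.679, -0.004]
ft_force: [-0.0, -0.4, -1.0]
gripper_width: 0.173
[ 0.54829409 -0.0733559   0.27707795] [[ 0.0778 -0.9969 -0.0068]
 [-0.997  -0.0778  0.0057]
 [-0.0062  0.0064 -1.    ]]
[ 0.00582707 -0.00215478  0.08703136]
[267.06248453 156.15370728] [261.5167612  191.68416182]
```

View pics/w15.png

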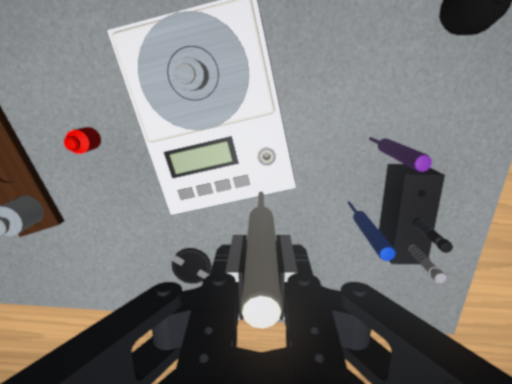

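The hole is at wrist (266,156), against a prediction of (267,156). The tip is at (261,193). Descending to about 20 mm above the deck.

```bash
python3 -m jog '[{"hand":0.008,"tx":0.005,"ty":-0.002,"tz":0,"ax":0.0064,"ay":0.0062,"az":0},{"hand":0.008,"tx":0,"ty":0,"tz":0.02,"ax":0,"ay":0,"az":0},{"hand":0.008,"tx":0,"ty":0,"tz":0.02,"ax":0,"ay":0,"az":0},{"hand":0.008,"tx":0,"ty":0,"tz":0.02,"ax":0,"ay":0,"az":0},{"hand":0.008,"tx":0,"ty":0,"tz":0.02,"ax":0,"ay":0,"az":0},{"hand":0.008,"tx":0,"ty":0,"tz":0.015,"ax":0,"ay":0,"az":0},{"hand":0.008,"tx":0,"ty":0,"tz":0.006,"ax":0,"ay":0,"az":0},{"hand":0.008,"tx":0,"ty":0,"tz":0,"ax":0,"ay":0,"az":0}]' 50
python3 - <<'E'
from h import *
s=arm.state();M=rot(s['tool_rot']).as_matrix();print(s['tcp_pos'],M.round(4))
tip=s['tcp_pos']+M@[0,0,.1107];print(tip,M.T@(np.array([.5503,-.0779,.04])-tip))
W=shot('wrist','pics/w16.png');A=shot('side','pics/sd16.png');B=shot('scene','pics/sc16.png')
for c in (W,A,B): print(proj(c,(.5503,-.0779,.04)).round(1),proj(c,tip).round(1))
def cr(c,p,s=8,w=24): x,y=int(p[0])-w,int(p[1])-w; print(x,y); return cv2.resize(c['pixels'][y:y+2*w,x:x+2*w],None,fx=s,fy=s,interpolation=cv2.INTER_CUBIC)
cv2.imwrite('pics/p16.png',np.hstack([cr(A,proj(A,tip)),cr(B,proj(B,tip))]))
E
```

```text
t: 18.1
tcp_pos: [0.5505, -0.0845, 0.1759]
tool_rot: [0.001, 0.731, -0.682, 0.001]
ft_force: [0.2, -0.1, -0.3]
gripper_width: 0.173
[ 0.55047874 -0.08448638  0.17587007] [[ 6.970e-02 -9.976e-01 -2.000e-04]
 [-9.976e-01 -6.970e-02 -2.200e-03]
 [ 2.200e-03  4.000e-04 -1.000e+00]]
[ 0.55045159 -0.08472866  0.06517034] [-0.00687712 -0.00033494  0.02515537]
[253.7 182.5] [261.5 191.7]
[253.6 225.1] [254.8 218.6]
[230.2 190.8] [227.5 182.9]
230 194
203 158
```

View pics/w16.png

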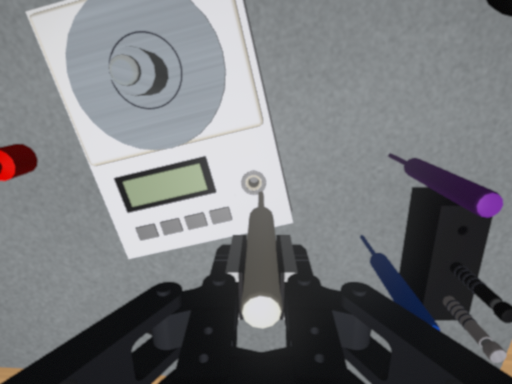

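View pics/p16.png

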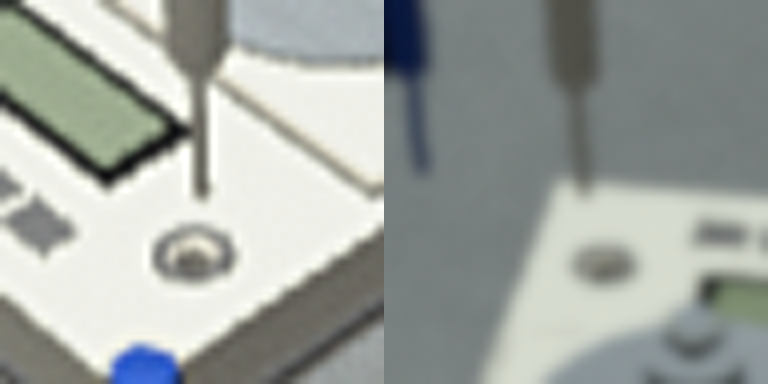

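Tip and hole pixels agree with the predictions to about 1 px in all three views. The hole lies 7 mm along -tx from the tip.

```bash
python3 -m jog '[{"hand":0.008,"tx":-0.006,"ty":0,"tz":0.003,"ax":0,"ay":0.0022,"az":0},{"hand":0.008,"tx":0,"ty":0,"tz":0.005,"ax":0,"ay":0,"az":0},{"hand":0.008,"tx":0,"ty":0,"tz":0.005,"ax":0,"ay":0,"az":0},{"hand":0.008,"tx":0,"ty":0,"tz":0,"ax":0,"ay":0,"az":0}]' 50
python3 - <<'E'
from h import *
s=arm.state();M=rot(s['tool_rot']).as_matrix();print(s['tcp_pos'],M.round(4))
tip=s['tcp_pos']+M@[0,0,.1107];print(tip,M.T@(np.array([.5503,-.0779,.04])-tip))
W=shot('wrist','pics/w17.png');A=shot('side','pics/sd17.png');B=shot('scene','pics/sc17.png')
for c in (W,A,B): print(proj(c,(.5503,-.0779,.04)).round(1),proj(c,tip).round(1))
def cr(c,p,s=8,w=16): x,y=int(p[0])-w,int(p[1])-w; print(x,y); return cv2.resize(c['pixels'][y:y+2*w,x:x+2*w],None,fx=s,fy=s,interpolation=cv2.INTER_CUBIC)
cv2.imwrite('pics/p17.png',np.hstack([cr(A,proj(A,tip)),cr(B,proj(B,tip)),cr(W,proj(W,tip))]))
E
```

```text
t: 18.65
tcp_pos: [0.5499, -0.0778, 0.1627]
tool_rot: [0.002, 0.732, -0.682, 0.001]
ft_force: [-0.9, -0.5, -0.5]
gripper_width: 0.174
[ 0.5499286  -0.07780406  0.1627022 ] [[ 7.100e-02 -9.975e-01 -1.000e-04]
 [-9.975e-01 -7.100e-02 -4.500e-03]
 [ 4.500e-03  4.000e-04 -1.000e+00]]
[ 0.5499144  -0.07830518  0.05200333] [-0.00043089 -0.00041877  0.01200133]
[261.  186.8] [261.5 191.7]
[253.6 225.1] [253.4 221.3]
[230.2 190.8] [230.  187.2]
237 205
213 171
245 175
```

View pics/p17.png

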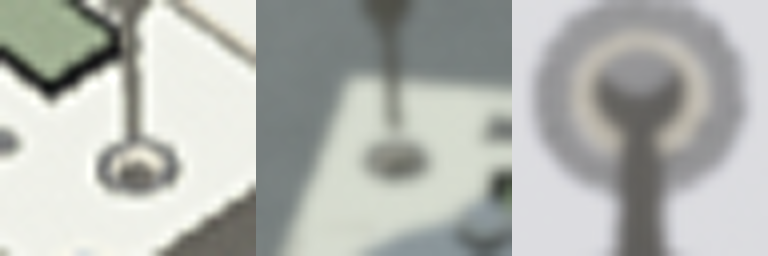

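The tip is lined up with the hole in all three views: side 253.9 against 254.2 px, scene 230.6 against 230.4, wrist 261 against 261. Entering gently.

```bash
python3 -m jog '[{"hand":0.008,"tx":0,"ty":-0.0004,"tz":0.004,"ax":0,"ay":0,"az":0},{"hand":0.008,"tx":0,"ty":0,"tz":0.004,"ax":0,"ay":0,"az":0},{"hand":0.008,"tx":0,"ty":0,"tz":0.004,"ax":0,"ay":0,"az":0},{"hand":0.008,"tx":0,"ty":0,"tz":0.003,"ax":0,"ay":0,"az":0},{"hand":0.008,"tx":0,"ty":0,"tz":0,"ax":0,"ay":0,"az":0}]' 50
python3 - <<'E'
from h import *
for i in range(3):
    W=shot('wrist','pics/w18.png');s=arm.state();print(s['tcp_pos'],s['ft_force'])
M=rot(s['tool_rot']).as_matrix()
tip=s['tcp_pos']+M@[0,0,.1107];print(tip,M.T@(np.array([.5503,-.0779,.026])-tip))
A=shot('side','pics/sd18.png')
def cr(c,p,s=8,w=16): x,y=int(p[0])-w,int(p[1])-w; return cv2.resize(c['pixels'][y:y+2*w,x:x+2*w],None,fx=s,fy=s,interpolation=cv2.INTER_CUBIC)
cv2.imwrite('pics/p18.png',np.hstack([cr(A,(253,222)),cr(W,(261,190))]))
E
```

```text
t: 19.3
tcp_pos: [0.5506, -0.0779, 0.148]
tool_rot: [0.002, 0.732, -0.682, 0.002]
ft_force: [-1.1, 0.7, -0.5]
gripper_width: 0.173
[ 0.55080215 -0.07787629  0.14834002] [-0.04802705 -0.88144131 -0.89903724]
[ 0.55094862 -0.07787338  0.14856876] [-0.20177421 -0.38032022 -0.51423067]
[ 0.55108174 -0.07790501  0.14875898] [ 0.13078804 -0.95817388 -0.28760948]
[ 0.55126112 -0.0784305   0.03806037] [-0.00065567  0.0009366   0.01205615]
```

View pics/p18.png

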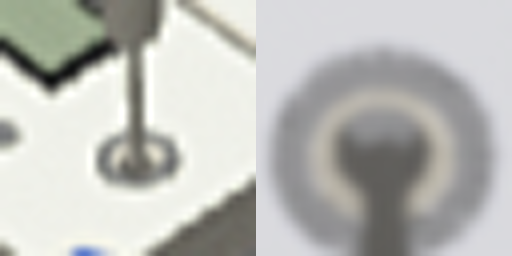

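```bash
python3 -m jog '[{"hand":0.008,"tx":0,"ty":0,"tz":0,"ax":0,"ay":0,"az":0},{"hand":0.008,"tx":0,"ty":0,"tz":0,"ax":0,"ay":0,"az":0}]' 50
python3 -m jog '[{"hand":0.008,"tx":-0.0005,"ty":0.001,"tz":0.003,"ax":0,"ay":0,"az":0},{"hand":0.008,"tx":0,"ty":0,"tz":0.003,"ax":0,"ay":0,"az":0},{"hand":0.008,"tx":0,"ty":0,"tz":0.003,"ax":0,"ay":0,"az":0}]' 50
python3 - <<'E'
from h import *
s=arm.state();print(s['tcp_pos'],s['ft_force'])
M=rot(s['tool_rot']).as_matrix();print(M[:,2])
tip=s['tcp_pos']+M@[0,0,.1107];print(tip,M.T@(np.array([.5503,-.0779,.026])-tip))
E
```

```text
t: 19.7
tcp_pos: [0.5511, -0.0779, 0.1488]
tool_rot: [0.001, 0.732, -0.682, 0.002]
ft_force: [0.3, 0.5, 0.1]
gripper_width: 0.173
t: 20.0
tcp_pos: [0.5498, -0.0775, 0.1393]
tool_rot: [0.001, 0.732, -0.682, 0.002]
ft_force: [0.5, 0.6, -0.6]
gripper_width: 0.175
[ 0.54982198 -0.07752862  0.13928325] [ 0.52009781  0.63508012 -0.62519896]
[ 0.00120983 -0.00473682 -0.99998805]
[ 0.54995591 -0.07805299  0.02858458] [-0.00014069 -0.0003518   0.00258424]
```

```bash
python3 -m jog '[{"hand":0.008,"tx":0,"ty":0,"tz":0.0015,"ax":0,"ay":0,"az":0},{"hand":0.008,"tx":0,"ty":0,"tz":0.0015,"ax":0,"ay":0,"az":0},{"hand":0.008,"tx":0,"ty":0,"tz":0,"ax":0,"ay":0,"az":0}]' 60
python3 -m jog '[{"hand":0.008,"tx":0,"ty":0,"tz":0.001,"ax":0,"ay":0,"az":0},{"hand":0.008,"tx":0,"ty":0,"tz":0.001,"ax":0,"ay":0,"az":0},{"hand":0.008,"tx":0,"ty":0,"tz":0,"ax":0,"ay":0,"az":0}]' 60
python3 -m jog '[{"hand":0.008,"tx":0,"ty":0,"tz":0.001,"ax":0,"ay":0,"az":0},{"hand":0.008,"tx":0,"ty":0,"tz":0,"ax":0,"ay":0,"az":0}]' 60
```

```text
t: 20.3
tcp_pos: [0.5499, -0.0775, 0.1365]
tool_rot: [0.001, 0.732, -0.682, 0.002]
ft_force: [-1.1, -0.1, 0.4]
gripper_width: 0.169
t: 20.6
tcp_pos: [0.5501, -0.0775, 0.1348]
tool_rot: [0.001, 0.732, -0.682, 0.002]
ft_force: [-0.4, -0.8, 2.1]
gripper_width: 0.169
t: 20.8
tcp_pos: [0.5501, -0.0775, 0.1338]
tool_rot: [0.001, 0.732, -0.682, 0.002]
ft_force: [-0.8, 1.2, 2.2]
gripper_width: 0.173
```

Contact showed at TCP z ≈ 0.1365, as expected. Pressing on to the stop.

```bash
for i in 1 ; do python3 -m jog '[{"hand":0.008,"tx":0,"ty":0,"tz":0.001,"ax":0,"ay":0,"az":0},{"hand":0.008,"tx":0,"ty":0,"tz":0,"ax":0,"ay":0,"az":0}]' 60; done
python3 -m jog '[{"hand":0.008,"tx":0,"ty":0,"tz":0.0008,"ax":0,"ay":0,"az":0},{"hand":0.008,"tx":0,"ty":0,"tz":0,"ax":0,"ay":0,"az":0}]' 60
python3 -m jog '[{"hand":0.008,"tx":0,"ty":0,"tz":0.0006,"ax":0,"ay":0,"az":0},{"hand":0.008,"tx":0,"ty":0,"tz":0,"ax":0,"ay":0,"az":0}]' 60
python3 - <<'E'
from h import *
for i in range(5):
    shot('wrist','pics/w19.png');s=arm.state();print(s['tcp_pos'],s['ft_force'])
E
```

```text
t: 21.0
tcp_pos: [0.5501, -0.0775, 0.1327]
tool_rot: [0.001, 0.732, -0.682, 0.002]
ft_force: [-0.5, -0.6, 2.8]
gripper_width: 0.169
t: 21.2
tcp_pos: [0.5502, -0.0775, 0.1321]
tool_rot: [0.001, 0.732, -0.682, 0.002]
ft_force: [-1.0, -0.5, 3.7]
gripper_width: 0.17
t: 21.4
tcp_pos: [0.5503, -0.0775, 0.1319]
tool_rot: [0.001, 0.732, -0.682, 0.002]
ft_force: [-0.9, -1.1, 5.9]
gripper_width: 0.169
[ 0.55034609 -0.07751247  0.13189312] [-0.3218661  -0.16516694  6.46530441]
[ 0.55031015 -0.07749994  0.13188522] [-1.38353576  0.81398228  5.37723348]
[ 0.55032418 -0.07754337  0.13188447] [-0.71798536  0.30054495  5.44856209]
[ 0.55034996 -0.07750998  0.13190482] [-1.12894045  1.08364311  5.80774222]
[ 0.55032898 -0.07755159  0.13187206] [-0.84360395 -0.51884396  6.62090496]
```

The tip has stopped moving and the force jumped to about 6 N, above the 4.1 N for fully down, so the button is on its stop. I'll add a small margin and check everything.

```bash
python3 -m jog '[{"hand":0.008,"tx":0,"ty":0,"tz":0.0008,"ax":0,"ay":0,"az":0},{"hand":0.008,"tx":0,"ty":0,"tz":0,"ax":0,"ay":0,"az":0},{"hand":0.008,"tx":0,"ty":0,"tz":0,"ax":0,"ay":0,"az":0}]' 60
python3 - <<'E'
from h import *
A=shot('side','pics/sd20.png');B=shot('scene','pics/sc20.png')
for i in range(6):
    W=shot('wrist','pics/w20.png');s=arm.state();print(s['tcp_pos'],s['ft_force'],s['gripper_width'])
cv2.imwrite('pics/p20.png',np.hstack([cv2.resize(A['pixels'][140:340,150:340],None,fx=2,fy=2,interpolation=cv2.INTER_CUBIC),cv2.resize(B['pixels'][110:310,140:330],None,fx=2,fy=2,interpolation=cv2.INTER_CUBIC)]))
E
```

```text
t: 21.95
tcp_pos: [0.5506, -0.0775, 0.1317]
tool_rot: [0.001, 0.732, -0.682, 0.003]
ft_force: [-1.1, 0.7, 9.8]
gripper_width: 0.169
[ 0.55053749 -0.07747764  0.13163667] [-2.56546874  0.74262045  9.06517343] 0.16721605700094985
[ 0.55055276 -0.07748282  0.13166854] [-1.42998486  0.49689425  9.2361922 ] 0.17118176391652346
[ 0.55055895 -0.07753806  0.13165758] [-2.26333933  0.57966149  9.6856088 ] 0.16807736508791116
[ 0.55057133 -0.07752274  0.13166527] [-2.87002791 -0.03162421 10.19467244] 0.17066087268455155
[ 0.55054492 -0.0775289   0.1316523 ] [-2.01815293  0.22524513  8.80066063] 0.1688355051237945
[ 0.55056942 -0.07749544  0.1316564 ] [-2.69744145  0.84465741  8.47961269] 0.1705875928641844
```

View pics/p20.png

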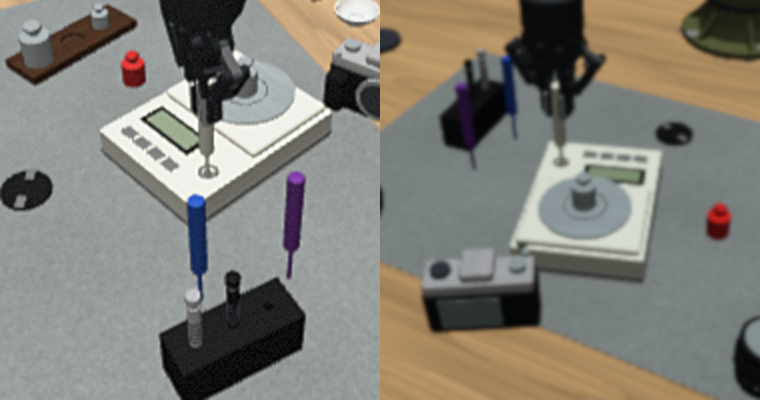

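View pics/w20.png

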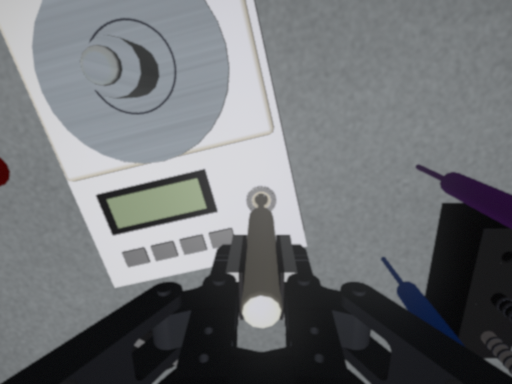

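The probe stands upright in the hole (wrist (261,200)), the weight stands inside the ring, and everything else is where it was. The push is steady at about 9 N. Handing in.

```bash
python3 -c "
from workcell import arm
print(arm.finish_job())"
```

```text
the job is handed in; nothing more can be done
None
```

The job is handed in, at about 22 s of the 64 s allowed; `finish_job` gives no verdict.

**What I did:** I took the 200 g weight from the middle well and lowered it onto the pan. I let go only once the wrist force was about zero, so the pan carried it. Then I drew the white probe from the tool stand, put its tip through the deck hole and pressed the button, and I am still gripping it there.

**Last checks:**
- **Weight:** it stands upright inside the ring in the wrist and scene views. In the side view the gripper partly hides it.
- **Button:** it met the probe at about the expected height. After roughly 4 mm of travel the tip stopped (z about 0.021 m, against 0.022 m expected) and the force rose past 4.1 N. It held steady at about 9 N. I inferred full travel from this; no reading of the button itself was available.
- **Grip:** the opening was steady at 14–15 mm on the 16 mm handle.
- **Surroundings:** the drivers, the other weights and the blue, purple and red look-alikes looked unmoved.

**Disagreements:**
- The arm drifted by up to 8 mm on the larger moves, and I corrected it before each contact.
- There was a side force of 1 to 3 N at the end, so the probe may be leaning lightly on the wall of the hole.

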